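# Load the interlocked vacuum bed

### The job

Load the vacuum bed with glass strips: first release the vacuum by pushing all three levers of the grey box to their back stops - they are interlocked in an order that you must find by feel, so leave a lever that is blocked and try another. With the levers released, lay every glass strip centred along an orange pad of its own, flat, and pull up the white cap in front of each pad that carries a strip until it snaps; the caps of empty pads stay pressed down. Then pull all three levers back to their front stops, and leave the tape roll and the pliers where they are.

Things in the scene. Friction and masses are not known exactly. Their poses are not given: they have to be found in the camera images.
- lever_frame: Grey box, fixed to the table, with three levers in a row: left (blue) at y = +65 mm, middle (yellow) at 0, right (green) at -65 mm, hinged about its y axis at x = 0, 50 mm above the table. Base 80 mm (x) by 210 mm (y), box top 44 mm high, bearing cheeks to 63 mm. Origin: centre of the underside; +x from its front (robot side) to its back, +y left, z up.
- lever_left (a joint): Angle of the left (blue) lever, rad: 0 = holding, at the front stop, leaning 0.5 rad to the front; 1.0 = released, at the back stop, leaning 0.5 rad to the back. Stays where left; moves with about 3 N at the handle. The levers are interlocked: at first one alone is free; the second is free only with the first fully at the back, the third only with the second there.
- lever_middle (a joint): Angle of the middle (yellow) lever, rad: 0 = holding, at the front stop, leaning 0.5 rad to the front; 1.0 = released, at the back stop, leaning 0.5 rad to the back. Stays where left; moves with about 3 N at the handle. To return the levers, the order of releasing is exactly reversed. The order differs from start to start and cannot be seen.
- lever_right (a joint): Angle of the right (green) lever, rad: 0 = holding, at the front stop, leaning 0.5 rad to the front; 1.0 = released, at the back stop, leaning 0.5 rad to the back. Stays where left; moves with about 3 N at the handle. A blocked lever gives under 0.25 rad at a light push (6 to 10 N), then stands firm.
- lever_left_grip (a point): Middle of the blue handle of the left lever, on the lever's line, 75 mm from the hinge. The round handle is 22 to 25 mm in diameter, from 38 to 106 mm from the hinge; the orientation is the lever's own: at joint 0 that of lever_frame.
- lever_middle_grip (a point): Middle of the yellow handle of the middle lever, on the lever's line, 75 mm from the hinge. The round handle is 22 to 25 mm in diameter, from 38 to 106 mm from the hinge; the orientation is the lever's own: at joint 0 that of lever_frame.
- lever_right_grip (a point): Middle of the green handle of the right lever, on the lever's line, 75 mm from the hinge. The round handle is 22 to 25 mm in diameter, from 38 to 106 mm from the hinge; the orientation is the lever's own: at joint 0 that of lever_frame.
- vacuum_bed: Aluminium vacuum plate fixed to the table, 160 mm (x) by 280 mm (y), top face 14 mm above the table. Origin: centre of the underside; +x from its front (the cap side, towards the robot) to its back, +y left, z up. Three orange pads lie end to end along y at x = 15 mm; each has its white round cap with a red top 80 mm in front of it, at x = -65 mm.
- pad_left (a point): Centre of the top of the left orange pad, at x = 15 mm, y = 85 mm of vacuum_bed, 14 mm above the table; axes as vacuum_bed. The pad is 60 mm long (y) by 14 mm wide (x) and flush with the plate, so a strip laid along it (strip x along y) covers it and overhangs a little on all sides.
- pad_middle (a point): Centre of the top of the middle orange pad, at x = 15 mm, y = 0 mm of vacuum_bed, 14 mm above the table; axes as vacuum_bed. The pad is 60 mm long (y) by 14 mm wide (x) and flush with the plate, so a strip laid along it (strip x along y) covers it and overhangs a little on all sides.
- pad_right (a point): Centre of the top of the right orange pad, at x = 15 mm, y = -85 mm of vacuum_bed, 14 mm above the table; axes as vacuum_bed. The pad is 60 mm long (y) by 14 mm wide (x) and flush with the plate, so a strip laid along it (strip x along y) covers it and overhangs a little on all sides.
- cap_left (a joint): Height of the left pad's cap, m: 0 = pressed down (pad sealed off), 0.016 = pulled up (pad open to the vacuum). It slides straight up and down and cannot come off; a detent (about 5 to 8 N to pass the middle) snaps it to either end.
- cap_middle (a joint): Height of the middle pad's cap, m: 0 = pressed down (pad sealed off), 0.016 = pulled up (pad open to the vacuum). It slides straight up and down and cannot come off; a detent (about 5 to 8 N to pass the middle) snaps it to either end.
- cap_right (a joint): Height of the right pad's cap, m: 0 = pressed down (pad sealed off), 0.016 = pulled up (pad open to the vacuum). It slides straight up and down and cannot come off; a detent (about 5 to 8 N to pass the middle) snaps it to either end.
- cap_left_top (a point): Centre of the top of the left pad's cap: a round knurled knob 22 mm in diameter and 22 mm high; its top is 43 mm above the table when down, 59 mm when up.
- cap_middle_top (a point): Centre of the top of the middle pad's cap: a round knurled knob 22 mm in diameter and 22 mm high; its top is 43 mm above the table when down, 59 mm when up.
- cap_right_top (a point): Centre of the top of the right pad's cap: a round knurled knob 22 mm in diameter and 22 mm high; its top is 43 mm above the table when down, 59 mm when up.
- strip_0: Dark glass strip, 70 mm (its x) by 21 mm (its y) by 4 mm, 16 g, painted side up, at first flat on the table. Origin: centre of its underside. In some starts one of the three is absent.
- strip_1: Dark glass strip, 70 mm (its x) by 21 mm (its y) by 4 mm, 16 g, painted side up, at first flat on the table. Origin: centre of its underside. In some starts one of the three is absent.
- strip_2: Dark glass strip, 70 mm (its x) by 21 mm (its y) by 4 mm, 16 g, painted side up, at first flat on the table. Origin: centre of its underside. In some starts one of the three is absent.
- tape_roll: Roll of brown packing tape, 105 mm across, 48 mm high; bystander. Origin: centre of its underside.
- pliers: Red-handled pliers, 172 mm long, lying flat; bystander. Origin: centre of the underside.

How it is judged (in metres and radians):
On the way, in this order (a step that is already met when the one before it is completed fails the run):
1. all three levers are released (at their back stops) (value of joint each of lever_left, lever_middle, lever_right above 0.88 rad), for 0.2 s.
2. with the levers still released, every strip lies on a pad of its own, the caps of the loaded pads are up and those of empty pads are down (all of step 1 and (distance between strip_0 and pad_left below 0.01 m or distance between strip_0 and pad_middle below 0.01 m or distance between strip_0 and pad_right below 0.01 m) and (distance between strip_1 and pad_left below 0.01 m or distance between strip_1 and pad_middle below 0.01 m or distance between strip_1 and pad_right below 0.01 m) and (distance between strip_2 and pad_left below 0.01 m or distance between strip_2 and pad_middle below 0.01 m or distance between strip_2 and pad_right below 0.01 m) and angle between the x axis of each of strip_0, strip_1, strip_2 and the y axis of vacuum_bed, either way round below 0.2 rad and angle between each of strip_0, strip_1, strip_2's own z axis and vertical below 0.12 rad and ((distance between any of strip_0, strip_1, strip_2 and pad_left below 0.01 m and value of joint cap_left above 0.012 m) or (distance between each of strip_0, strip_1, strip_2 and pad_left above 0.01 m and value of joint cap_left below 0.004 m)) and ((distance between any of strip_0, strip_1, strip_2 and pad_middle below 0.01 m and value of joint cap_middle above 0.012 m) or (distance between each of strip_0, strip_1, strip_2 and pad_middle above 0.01 m and value of joint cap_middle below 0.004 m)) and ((distance between any of strip_0, strip_1, strip_2 and pad_right below 0.01 m and value of joint cap_right above 0.012 m) or (distance between each of strip_0, strip_1, strip_2 and pad_right above 0.01 m and value of joint cap_right below 0.004 m)) and linear speed of each of strip_0, strip_1, strip_2 below 0.02 m/s), for 0.3 s.
At the end, for the whole second after the job is handed in: All levers at their front stops (under 0.12 rad); every strip present at rest, flat (tilt under 0.12) on its own pad (centre within 10 mm, direction within 0.2 rad); caps of loaded pads up (over 12 mm), of empty pads down (under 4 mm) (value of joint each of lever_left, lever_middle, lever_right below 0.12 rad and (distance between strip_0 and pad_left below 0.01 m or distance between strip_0 and pad_middle below 0.01 m or distance between strip_0 and pad_right below 0.01 m) and (distance between strip_1 and pad_left below 0.01 m or distance between strip_1 and pad_middle below 0.01 m or distance between strip_1 and pad_right below 0.01 m) and (distance between strip_2 and pad_left below 0.01 m or distance between strip_2 and pad_middle below 0.01 m or distance between strip_2 and pad_right below 0.01 m) and angle between the x axis of each of strip_0, strip_1, strip_2 and the y axis of vacuum_bed, either way round below 0.2 rad and angle between each of strip_0, strip_1, strip_2's own z axis and vertical below 0.12 rad and ((distance between any of strip_0, strip_1, strip_2 and pad_left below 0.01 m and value of joint cap_left above 0.012 m) or (distance between each of strip_0, strip_1, strip_2 and pad_left above 0.01 m and value of joint cap_left below 0.004 m)) and ((distance between any of strip_0, strip_1, strip_2 and pad_middle below 0.01 m and value of joint cap_middle above 0.012 m) or (distance between each of strip_0, strip_1, strip_2 and pad_middle above 0.01 m and value of joint cap_middle below 0.004 m)) and ((distance between any of strip_0, strip_1, strip_2 and pad_right below 0.01 m and value of joint cap_right above 0.012 m) or (distance between each of strip_0, strip_1, strip_2 and pad_right above 0.01 m and value of joint cap_right below 0.004 m)) and linear speed of each of strip_0, strip_1, strip_2 below 0.02 m/s); the robot touches nothing.
It fails at once if the tape roll is moved more than 40 mm (distance of tape_roll from where it was at the start of the episode above 0.04 m).
It fails at once if the pliers is moved more than 40 mm (distance of pliers from where it was at the start of the episode above 0.04 m).
Of strip_0, strip_1, strip_2 only 2 to 3 are there at a start; the rules pass over those that are not, and their reading is None.
At some moment in a run one of strip_0, strip_1, strip_2 may be knocked a few centimetres aside while the robot is not near it.
It also fails if it takes over 210 s, if anything falls off the work surface, if the arm or the gripper's body presses on something with over 40 N, if the wrist force passes 120 N, or if a joint passes its speed limit or range.

### The arm

A 6-joint arm with a two-finger parallel gripper is mounted at the origin on the work surface; the furniture and walls round the work are solid. World frame = base frame: x ahead of the robot, y to its left, z up, the work surface at z = 0. Lengths are in m, angles in degrees, forces in N, time in s.
With the tool pointing down it reaches from about 0.4 to 0.825 m from the base axis. Payload 7 kg.
Tool frame: the origin (TCP) lies on the centre line of the jaws, within the pads' length; the fingertips stand 22 mm ahead of it and the grasp point (between the pads) lies 3 mm ahead of it; z points along the fingers, y is the line along which they close (so a half turn about z gives the same grasp; the last joint's range is limited). The gripper opens to 88 mm and grips with 3 to 60 N. Pads are 19 mm wide; open, the fingers measure 130 mm over their backs; the gripper's body (78 mm by 193 mm) begins 47 mm behind the grasp point.
Start: joints at [81.079, 20.546, 0.682, 0, -70.136, -16.507], TCP at [0.29, 0.61, 0.249] pointing down, gripper open.
Joint ranges: [-176.03, 176.03], [-82.01, 121.73], [-58.28, 71.71], [-173.87, 95.51], [-174.79, -0.11], [-173.66, 173.66]. Speed limits (degrees/s): [136.94, 136.94, 172.46, 180, 180, 180].

### API

Orientations are given as [roll, pitch, yaw] about the fixed x, y, z axes, in that order (R = Rz(yaw) Ry(pitch) Rx(roll)).
In Python, from plant import get_state, cams, r gives the robot as it stands.
- The arm moves only by the tool apply_moves, never from a script. Its argument "targets" is a list of rows, each an object with "dp": the shift along the world's x, y, z in m, a list of three; "yaw": the turn about the world's z in degrees. In form: [{"dp": [x, y, z], "yaw": yaw}, ...]. A call has 1 to 20 rows; each row is the pose to reach, as a shift and turn from the pose commanded when the call began; what a row does not reach only later rows make up. A row lasts 1/12 s, in which the tool goes at most 41.7 mm and 7.16 degrees, less where a joint would pass 70% of its speed; a pose out of reach is approached as far as the arm can. A call with a gripper value outside its range is refused whole. "grip" is the gripper command: -1 is fully open, 1 is shut, values between are in proportion, set as the call begins (left out, the last holds). The fingers move at their own pace and stop on an object; "squeeze" is the grip in N (left out, the last holds). Time passes only in rows, so rows that repeat a pose let the fingers close. It gives the time, the measured TCP pose, the force, the opening and the grip force at its end, in the units of the state.
- get_state(): the state, without advancing time (a new reading comes with each control period).
- cams.capture(name): name is "scene" or "top"; returns a dict with "image" (400x640x3 uint8, red, green, blue), "range_z" (400x640 float32, m along the optical axis (not along the pixel's ray), 0 where there is no reading), "fx", "fy", "cx", "cy" (pixels), "R" (3x3) and "t" (3): a world point X has camera coordinates R X + t. Camera axes: x right, y down, z forward; pixel columns grow to the right and rows downward; lengths in m; the calibration is good to about 2 mm. A picture is of the moment at which its call begins.
- r.close_job(): hands the job in; it is judged then, once.
The state is a dict: "time_s": time; "joints": joint angles; "qd": joint speeds; "joint_torque": joint torques, N m; "tcp_pos": TCP position; "eef_rot": TCP orientation; "contact_force": force on the tool from outside, world axes, zero at the start; "moment": the same for the moment, N m; "gripper_width": finger opening in m; "gripper_force": force on a finger pad.
Only numpy, scipy, OpenCV 4.12 (cv2) and the standard library are available. Lean on these libraries where they do the work, as an engineer would, in place of code of your own. Each camera call takes 0.05 s, during which the arm holds its last target. There are 200 camera calls.

## Working session

There is one attempt and no reset: what is moved stays moved. The work goes in short steps, Python scripts to look and compute and a tool call to move; the robot and the scene stay as the last step left them, time stands still between calls to the robot, and variables do not carry over. Pictures are saved under pics/ and viewed, at most 14 in all, crops included, and the job is handed in when it is done.

Besides the shell and the picture viewer there is one more tool, called after "Call:" in YAML: its name, and indented under it one key for each argument. apply_moves: Moves the arm, as the interface text tells. Its arguments: {"type":"object","properties":{"targets":{"type":"array","items":{"type":"object","properties":{"dp":{"type":"array","items":{"type":"number"}},"yaw":{"type":"number"}}}},"grip":{"type":"number"},"squeeze":{"type":"number"}},"required":["targets"]}

```bash
ls; mkdir -p pics; python3 - <<'E'
from plant import get_state,cams,r
import cv2,numpy as np
s=get_state();print(s)
for n in("scene","top"):
    c=cams.capture(n);cv2.imwrite(f"pics/{n}0.png",c["image"][...,::-1]);np.savez(f"{n}0.npz",**c)
    print(n,c["fx"],c["fy"],c["cx"],c["cy"],c["R"],c["t"])
E
```

```text
pics
{'time_s': 0.0, 'joints': array([ 8.10777772e+01,  2.05900135e+01,  6.34554954e-01, -2.02239675e-02,
       -7.01353969e+01, -1.65062089e+01]), 'qd': array([ 0.01153417, -0.01688649,  0.0086921 , -0.06165588, -0.08089023,
        0.02961181]), 'joint_torque': array([-2.02747979e-03, -5.82716238e+01,  2.93054706e+01,  6.99694276e+00,
        6.95110793e-03, -1.55839580e-04]), 'tcp_pos': array([0.28966866, 0.60919234, 0.24764431]), 'eef_rot': array([ 1.79907487e+02, -7.58780571e-03, -2.54353127e+01]), 'contact_force': array([-1.35419523, -0.56632356, -0.35000449]), 'moment': array([-0.0362846,  0.0685885,  0.0037111]), 'gripper_force': 0.0, 'gripper_width': 0.08770314018134698}
scene 423.7344626075518 423.7344626075518 319.551550605289 202.21186535314456 [[ 0.81363609 -0.581159    0.01582816]
 [-0.27959853 -0.41502446 -0.86578251]
 [ 0.50972638  0.70000637 -0.50017008]] [-0.50144028  0.18166056  1.05112346]
top 506.24014856450924 506.24014856450924 319.0945851005556 196.51692520588202 [[ 0.02284241 -0.9996163  -0.01566783]
 [-0.99480543 -0.02117185 -0.09956859]
 [ 0.09919867  0.01786082 -0.99490734]] [-0.10948423  0.55821973  1.53547907]
```

View pics/scene0.png

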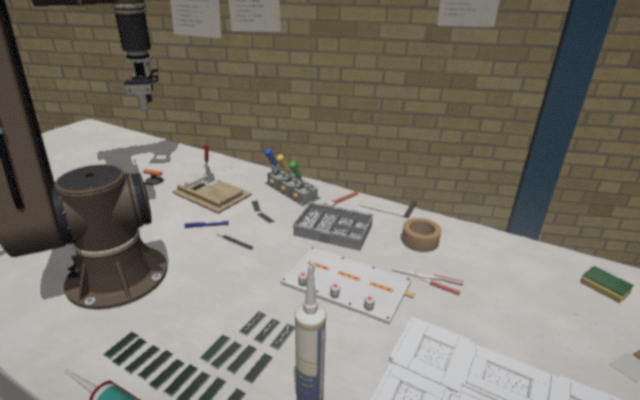

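View pics/top0.png

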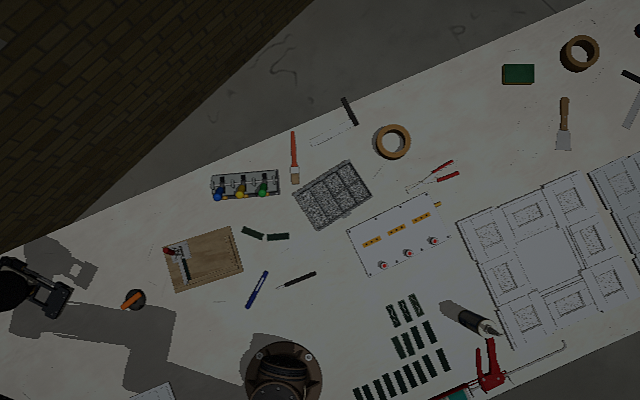

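The top view shows the lever box at (245,185), the bed at (400,233), two loose strips at (253,233) and (278,237), and a grid of strip-like shapes near the base at (405,340). I'll zoom in and measure.

```bash
cat > h.py <<'E'
import numpy as np,cv2
from plant import get_state,cams,r
def cap(n): return cams.capture(n)
def ray(c,u,v,z):
    R,t=np.array(c["R"]),np.array(c["t"])
    d=R.T@np.array([(u-c["cx"])/c["fx"],(v-c["cy"])/c["fy"],1.]);o=-R.T@t
    return o+d*(z-o[2])/d[2]
def proj(c,X):
    p=np.array(c["R"])@np.array(X)+np.array(c["t"]);return p[0]/p[2]*c["fx"]+c["cx"],p[1]/p[2]*c["fy"]+c["cy"]
def cloud(c):
    Z=c["range_z"];v,u=np.mgrid[:400,:640]
    P=np.stack([(u-c["cx"])/c["fx"]*Z,(v-c["cy"])/c["fy"]*Z,Z],-1)-np.array(c["t"])
    return P@np.array(c["R"])
def blobs(mask,amin=6):
    n,l,s,ce=cv2.connectedComponentsWithStats(mask.astype(np.uint8))
    return [(ce[i],s[i,4],l==i) for i in range(1,n) if s[i,4]>=amin]
E
python3 - <<'E'
from h import *
c=dict(np.load("top0.npz"));im=c["image"];P=cloud(c)
hsv=cv2.cvtColor(im,cv2.COLOR_RGB2HSV);H,S,V=[hsv[...,i].astype(int) for i in range(3)]
roi=np.zeros((400,640),bool);roi[160:300,190:470]=1
for nm,m,z in(("orange",(H>8)&(H<25)&(S>170)&(V>120),.014),("red",((H<6)|(H>174))&(S>130)&(V>60),.043),("dark",(V<75),.004),("blue",(H>100)&(H<125)&(S>140),.1),("yel",(H>20)&(H<32)&(S>150),.1),("grn",(H>45)&(H<80)&(S>120),.1)):
    for ce,a,l in blobs(m&roi,12):
        r_=cv2.minAreaRect(np.argwhere(l)[:,::-1].astype(np.float32))
        w=ray(c,*ce,z); print(nm,ce.round(1),a,w.round(4)[:2],[np.round(x,1) for x in r_],np.round(np.median(P[l],0),3))
print(np.round(P[300:360:10,395],3))
a=cv2.resize(im[160:300,190:470],None,fx=2.8,fy=2.8,interpolation=cv2.INTER_CUBIC)
cv2.imwrite("pics/topc.png",np.clip(a[...,::-1]*1.5,0,255))
E
```

```text
red [442.5 166.2] 44 [ 0.6601 -0.4729] [array([442.6, 166.1]), array([ 1.9, 22.5]), np.float64(59.0)] [ 0.666 -0.48   0.013]
red [447.8 176.3] 62 [ 0.6293 -0.4892] [array([447.9, 176.3]), array([ 2.7, 21.9]), np.float64(70.0)] [ 0.634 -0.497  0.013]
dark [198.8 163.6] 171 [0.6594 0.2862] [array([203. , 165.5]), array([11., 26.]), np.float64(90.0)] [ 0.776  0.476 -0.704]
dark [333.2 194.4] 1916 [ 0.5705 -0.1407] [array([331.9, 194.7]), array([46.7, 67.3]), np.float64(57.2)] [ 0.57  -0.14   0.007]
dark [439.6 166.7] 37 [ 0.6648 -0.4728] [array([439.5, 166.7]), array([ 2.2, 26.6]), np.float64(56.3)] [ 0.666 -0.473  0.006]
dark [245.6 185.1] 973 [0.5941 0.1354] [array([244.3, 184.7]), array([26. , 68.8]), np.float64(85.0)] [0.586 0.127 0.046]
dark [445.7 176.3] 43 [ 0.6348 -0.4919] [array([447.1, 176.3]), array([ 4.2, 22.3]), np.float64(68.7)] [ 0.632 -0.489  0.008]
dark [373.5 216.5] 16 [ 0.5039 -0.2676] [array([373.5, 216.5]), array([ 0.4, 16.5]), np.float64(63.4)] [ 0.504 -0.268  0.001]
dark [462.2 232.9] 75 [ 0.4589 -0.5423] [array([462., 235.]), array([38., 14.]), np.float64(90.0)] 
[... 2131 characters left out ...]
ay([264.1, 275.3]), array([3.6, 9.3]), np.float64(31.0)] [0.318 0.065 0.014]
blue [253.8 294.3] 48 [0.2651 0.0839] [array([254.5, 292.5]), array([ 4. , 16.5]), np.float64(26.6)] [0.255 0.096 0.014]
yel [240.2 191.6] 98 [0.5628 0.1346] [array([240.7, 191.6]), array([ 8. , 13.9]), np.float64(26.6)] [0.558 0.129 0.139]
grn [262.4 189.8] 92 [0.5696 0.0694] [array([262.2, 189.5]), array([ 7.3, 13.5]), np.float64(11.3)] [0.564 0.065 0.138]
[[ 0.249 -0.336  0.003]
 [ 0.219 -0.337  0.001]
 [ 0.189 -0.337  0.002]
 [ 0.159 -0.338 -0.   ]
 [ 0.13  -0.337  0.007]
 [ 0.1   -0.338  0.003]][ WARN:0@0.231] global loadsave.cpp:1063 imwrite_ Unsupported depth image for selected encoder is fallbacked to CV_8U.
```

View pics/topc.png

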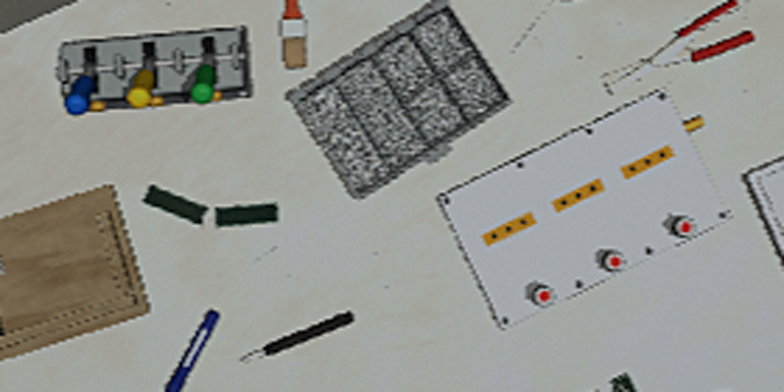

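Crop: the two loose strips are dark green at crop (175,204) and (247,214). The pads (509,229), (579,195), (647,162) and red caps (543,295), (615,262), (685,227) are clear. Next I check the height of the grid shapes and fit the bed and box.

```bash
python3 - <<'E'
from h import *
c=dict(np.load("top0.npz"));im=c["image"];P=cloud(c)
hsv=cv2.cvtColor(im,cv2.COLOR_RGB2HSV);H,S,V=[hsv[...,i].astype(int) for i in range(3)]
roi=np.zeros((400,640),bool);roi[285:400,350:460]=1
for ce,a,l in blobs((V<85)&roi,60):
    ring=cv2.dilate(l.astype(np.uint8),np.ones((13,13)))>0; ring&=(V>110)
    r_=cv2.minAreaRect(np.argwhere(l)[:,::-1].astype(np.float32))
    print(ce.round(1),a,np.round(r_[1],1),round(r_[2],1),'z',np.mean(P[l][:,2]).round(4),'tbl',np.mean(P[ring][:,2]).round(4),'V',V[l].mean().round(),ray(c,*ce,.004).round(3)[:2])
roi[:]=0;roi[222:245,238:292]=1
for ce,a,l in blobs((V<85)&roi,60):
    ring=cv2.dilate(l.astype(np.uint8),np.ones((13,13)))>0; ring&=(V>110)
    print('S',ce,a,np.mean(P[l][:,2]).round(4),'tbl',np.mean(P[ring][:,2]).round(4),V[l].mean().round())
# bed
sc=dict(np.load("scene0.npz"))
for n,cc,roi_ in(("top",c,(190,290,345,455)),("scene",sc,(245,320,280,415))):
    hs=cv2.cvtColor(cc["image"],cv2.COLOR_RGB2HSV).astype(int);H,S,V=hs[...,0],hs[...,1],hs[...,2]
    ro=np.zeros((400,640),bool);ro[roi_[0]:roi_[1],roi_[2]:roi_[3]]=1
    for nm,m,z in(("or",(H>8)&(H<28)&(S>110)&(V>90),.014),("red",((H<7)|(H>172))&(S>90),.043)):
        for ce,a,l in blobs(ro&m,5):print(n,nm,ce.round(1),a,ray(cc,*ce,z).round(4)[:2])
# lever box: cloud points 
v,u=np.mgrid[:400,:640]
m=(u>205)&(u<285)&(v>165)&(v<205)&(abs(P[...,2]-.044)<.008)
r_=cv2.minAreaRect(P[m][:,:2].astype(np.float32));print(m.sum(),r_)
for nm,(h0,h1),s in(("blue",(100,125),140),("yel",(20,32),130),("grn",(45,80),120)):
    hs=cv2.cvtColor(sc["image"],cv2.COLOR_RGB2HSV).astype(int);Q=cloud(sc)
    ro=np.zeros((400,640),bool);ro[140:200,260:320]=1
    for ce,a,l in blobs(ro&(hs[...,0]>h0)&(hs[...,0]<h1)&(hs[...,1]>s),10):print("scene",nm,ce,a,np.median(Q[l],0))
E
```

```text
[415.7 304.9] 170 [23.7  7.2] 63.4 z 0.0137 tbl 0.0119 V 37.0 [ 0.236 -0.4  ]
[404.8 310.6] 161 [23.3  7.2] 65.6 z 0.0147 tbl 0.0098 V 31.0 [ 0.218 -0.366]
[450.3 309.8] 325 [26.7 16. ] 28.6 z 0.0015 tbl 0.0122 V 58.0 [ 0.224 -0.505]
[393.  315.5] 161 [23.4  7.2] 64.8 z 0.0054 tbl 0.019 V 32.0 [ 0.203 -0.331]
[429.6 331.7] 168 [23.4  7.1] 65.0 z 0.0057 tbl 0.0011 V 24.0 [ 0.157 -0.442]
[417.3 337.1] 171 [23.6  7.1] 67.6 z 0.0057 tbl 0.0014 V 25.0 [ 0.14  -0.405]
[407.9 343.7] 166 [24.1  7. ] 69.4 z 0.0046 tbl 0.0017 V 28.0 [ 0.12  -0.377]
[398.5 347.3] 164 [23.7  7.2] 63.4 z 0.0146 tbl 0.0012 V 29.0 [ 0.108 -0.348]
[443.1 359.5] 175 [23.9  7.2] 66.8 z 0.0409 tbl 0.0009 V 24.0 [ 0.076 -0.483]
[429.4 365.4] 169 [23.7  6.7] 63.4 z 0.0058 tbl 0.0012 V 23.0 [ 0.057 -0.442]
[419.9 372. ] 168 [23.8  6.9] 64.8 z 0.0054 tbl 0.0012 V 23.0 [ 0.037 -0.413]
[410.  375.8] 173 [23.9  7.1] 65.0 z 0.0235 tbl 0.0008 V 22.0 [ 0.025 -0.383]
[400.6 381.6] 173 [24.1  7.1] 68.2 z 0.0142 tbl 0.0008 V 24.0 [ 0.008 -0.355]
[389.4 384.8] 175 [24.5  7. ] 67.4 z 0.006 tbl 0.001 V 24.0 [-0.003 -0.322]
[379.7 389.
[... 440 characters left out ...]
5 -0.4647]
top or [420.7 217.5] 73 [ 0.5035 -0.4123]
top or [395.7 229.4] 68 [ 0.465  -0.3356]
top or [371.1 241.3] 73 [ 0.4266 -0.2603]
top red [434.6 240.5] 11 [ 0.4328 -0.4491]
top red [409.2 253. ] 10 [ 0.3937 -0.3728]
top red [384.  265.2] 10 [ 0.3555 -0.2974]
scene or [352.  276.6] 5 [ 0.4668 -0.3459]
scene or [377.6 285.4] 5 [ 0.4969 -0.4057]
scene or [384.  287.6] 5 [ 0.5042 -0.4201]
scene red [369.2 297.6] 5 [ 0.4297 -0.4485]
896 ((0.5962501168251038, 0.1317431777715683), (0.06698491424322128, 0.2005854994058609), 6.229071617126465)
scene blue [267.52631579 151.63157895] 19 [0.53734473 0.18695258 0.13693542]
scene yel [281.81632653 161.06122449] 49 [0.55340525 0.12158222 0.13013629]
```

Two strips are in play; the evenly spaced row near the base is stock, mostly out of reach. Bed: yaw 26.8°, pads L (.4266,-.2603), M (.465,-.3356), R (.5035,-.4123). Box: centre about (.599,.133), yaw 6.2°. I start with the left lever, gripper shut.

Call:
apply_moves:
  targets:
    - {"dp": [0.207,-0.422,0],"yaw": 31.6}
    - {"dp": [0.207,-0.422,0],"yaw": 31.6}
    - {"dp": [0.207,-0.422,0],"yaw": 31.6}
    - {"dp": [0.207,-0.422,0],"yaw": 31.6}
    - {"dp": [0.207,-0.422,0],"yaw": 31.6}
    - {"dp": [0.207,-0.422,0],"yaw": 31.6}
    - {"dp": [0.207,-0.422,0],"yaw": 31.6}
    - {"dp": [0.207,-0.422,0],"yaw": 31.6}
    - {"dp": [0.207,-0.422,0],"yaw": 31.6}
    - {"dp": [0.207,-0.422,0],"yaw": 31.6}
    - {"dp": [0.207,-0.422,0],"yaw": 31.6}
    - {"dp": [0.207,-0.422,0],"yaw": 31.6}
    - {"dp": [0.207,-0.422,0],"yaw": 31.6}
    - {"dp": [0.207,-0.422,-0.04],"yaw": 31.6}
    - {"dp": [0.207,-0.422,-0.08],"yaw": 31.6}
    - {"dp": [0.207,-0.422,-0.112],"yaw": 31.6}
    - {"dp": [0.207,-0.422,-0.112],"yaw": 31.6}
    - {"dp": [0.207,-0.422,-0.112],"yaw": 31.6}
  grip: 1
  squeeze: 20

```text
time_s: 1.6
tcp_pos: [0.4961, 0.1875, 0.1357]
eef_rot: [179.9, 0.2, 6.2]
contact_force: [0.6, 0.6, 0.6]
gripper_width: 0.0004
gripper_force: 0.0
```

Call:
apply_moves:
  targets:
    - {"dp": [0.01,0.001,0],"yaw": 0}
    - {"dp": [0.02,0.002,0],"yaw": 0}
    - {"dp": [0.025,0.003,0],"yaw": 0}
    - {"dp": [0.03,0.003,0],"yaw": 0}
    - {"dp": [0.035,0.004,0],"yaw": 0}
    - {"dp": [0.04,0.004,0],"yaw": 0}
    - {"dp": [0.04,0.004,0],"yaw": 0}

```text
time_s: 2.18
tcp_pos: [0.527, 0.1905, 0.1358]
eef_rot: [179.9, 1.1, 6.0]
contact_force: [-51.5, 10.5, 26.9]
gripper_width: 0.0004
gripper_force: 26.1
```

Call:
apply_moves:
  targets:
    - {"dp": [0.004,0,0],"yaw": 0}
    - {"dp": [0.007,0.001,0],"yaw": 0}
    - {"dp": [0.007,0.001,0],"yaw": 0}

```text
time_s: 2.43
tcp_pos: [0.5285, 0.1904, 0.136]
eef_rot: [179.8, 1.6, 6.1]
contact_force: [-76.9, 12.9, 47.7]
gripper_width: 0.0006
gripper_force: 40.3
```

Left is blocked, so I back off and try the middle one.

Call:
apply_moves:
  targets:
    - {"dp": [-0.03,-0.003,0],"yaw": 0}
    - {"dp": [-0.055,-0.005,0],"yaw": 0}
    - {"dp": [-0.05,-0.04,0],"yaw": 0}
    - {"dp": [-0.04,-0.07,0],"yaw": 0}
    - {"dp": [-0.025,-0.068,0],"yaw": 0}
    - {"dp": [-0.02,-0.068,0],"yaw": 0}
    - {"dp": [-0.016,-0.067,0],"yaw": 0}
    - {"dp": [-0.016,-0.067,0],"yaw": 0}

```text
time_s: 3.1
tcp_pos: [0.5285, 0.1259, 0.1368]
eef_rot: [-180.0, -0.0, 6.1]
contact_force: [-0.2, -1.2, 0.0]
gripper_width: 0.0006
gripper_force: 0.0
```

Call:
apply_moves:
  targets:
    - {"dp": [0.004,0,0],"yaw": 0}
    - {"dp": [0.006,0,0],"yaw": 0}
    - {"dp": [0.006,0,0],"yaw": 0}

```text
time_s: 3.35
tcp_pos: [0.5336, 0.126, 0.1364]
eef_rot: [-180.0, 0.0, 6.2]
contact_force: [-4.4, 0.9, 0.9]
gripper_width: 0.0007
gripper_force: 1.5
```

Call:
apply_moves:
  targets:
    - {"dp": [0.003,0,0],"yaw": 0}
    - {"dp": [0.005,0.001,0],"yaw": 0}
    - {"dp": [0.005,0.001,0],"yaw": 0}

```text
time_s: 3.6
tcp_pos: [0.5388, 0.1268, 0.1366]
eef_rot: [180.0, 0.0, 6.2]
contact_force: [-3.9, 0.4, 2.3]
gripper_width: 0.0006
gripper_force: 1.8
```

Call:
apply_moves:
  targets:
    - {"dp": [0.003,0,0],"yaw": 0}
    - {"dp": [0.006,0.001,0],"yaw": 0}
    - {"dp": [0.008,0.001,0],"yaw": 0}
    - {"dp": [0.008,0.001,0],"yaw": 0}

```text
time_s: 3.93
tcp_pos: [0.5473, 0.1279, 0.1367]
eef_rot: [-180.0, -0.0, 6.2]
contact_force: [-1.9, 0.9, 2.1]
gripper_width: 0.0007
gripper_force: 1.5
```

Call:
apply_moves:
  targets:
    - {"dp": [0.01,0.001,0],"yaw": 0}
    - {"dp": [0.02,0.002,0],"yaw": 0}
    - {"dp": [0.03,0.003,0],"yaw": 0}
    - {"dp": [0.04,0.004,0],"yaw": 0}
    - {"dp": [0.045,0.005,0],"yaw": 0}
    - {"dp": [0.048,0.005,0],"yaw": 0}
    - {"dp": [0.05,0.005,0],"yaw": 0}
    - {"dp": [0.05,0.005,0],"yaw": 0}

```text
time_s: 4.6
tcp_pos: [0.597, 0.1326, 0.1361]
eef_rot: [180.0, 0.0, 6.2]
contact_force: [-0.1, 0.0, -0.2]
gripper_width: 0.0007
gripper_force: 0.5
```

Call:
apply_moves:
  targets:
    - {"dp": [0.004,0,0],"yaw": 0}
    - {"dp": [0.008,0.001,0],"yaw": 0}
    - {"dp": [0.01,0.001,0],"yaw": 0}
    - {"dp": [0.01,0.001,0],"yaw": 0}

```text
time_s: 4.93
tcp_pos: [0.6072, 0.1334, 0.1365]
eef_rot: [180.0, -0.0, 6.2]
contact_force: [-3.7, -0.3, 0.4]
gripper_width: 0.0003
gripper_force: 1.0
```

Call:
apply_moves:
  targets:
    - {"dp": [0.003,0,0],"yaw": 0}
    - {"dp": [0.005,0.001,0],"yaw": 0}
    - {"dp": [0.005,0.001,0],"yaw": 0}

```text
time_s: 5.18
tcp_pos: [0.6098, 0.1336, 0.1362]
eef_rot: [179.9, 0.3, 6.1]
contact_force: [-10.7, -1.8, 5.3]
gripper_width: 0.0004
gripper_force: 5.9
```

Middle is at its stop. Now the right lever.

Call:
apply_moves:
  targets:
    - {"dp": [-0.04,-0.005,0],"yaw": 0}
    - {"dp": [-0.08,-0.009,0],"yaw": 0}
    - {"dp": [-0.1,-0.011,0],"yaw": 0}
    - {"dp": [-0.1,-0.045,0],"yaw": 0}
    - {"dp": [-0.095,-0.075,0],"yaw": 0}
    - {"dp": [-0.08,-0.073,0],"yaw": 0}
    - {"dp": [-0.075,-0.073,0],"yaw": 0}
    - {"dp": [-0.075,-0.073,0],"yaw": 0}

```text
time_s: 5.85
tcp_pos: [0.5385, 0.0618, 0.137]
eef_rot: [-180.0, -0.1, 6.1]
contact_force: [1.4, 0.3, -0.7]
gripper_width: 0.0008
gripper_force: 0.0
```

Call:
apply_moves:
  targets:
    - {"dp": [0.004,0,0],"yaw": 0}
    - {"dp": [0.008,0.001,0],"yaw": 0}
    - {"dp": [0.01,0.001,0],"yaw": 0}
    - {"dp": [0.01,0.001,0],"yaw": 0}

```text
time_s: 6.18
tcp_pos: [0.5471, 0.0632, 0.1366]
eef_rot: [-180.0, 0.0, 6.2]
contact_force: [-3.7, 0.5, 2.5]
gripper_width: 0.0003
gripper_force: 2.1
```

Call:
apply_moves:
  targets:
    - {"dp": [0.004,0,0],"yaw": 0}
    - {"dp": [0.008,0.001,0],"yaw": 0}
    - {"dp": [0.008,0.001,0],"yaw": 0}

```text
time_s: 6.43
tcp_pos: [0.5555, 0.0641, 0.1367]
eef_rot: [-180.0, -0.0, 6.2]
contact_force: [-2.2, 0.7, 1.6]
gripper_width: 0.0002
gripper_force: 1.1
```

Free. I push it to the back: end about x=.620 here.

Call:
apply_moves:
  targets:
    - {"dp": [0.01,0.001,0],"yaw": 0}
    - {"dp": [0.02,0.002,0],"yaw": 0}
    - {"dp": [0.03,0.003,0],"yaw": 0}
    - {"dp": [0.04,0.004,0],"yaw": 0}
    - {"dp": [0.048,0.005,0],"yaw": 0}
    - {"dp": [0.053,0.005,0],"yaw": 0}
    - {"dp": [0.057,0.006,0],"yaw": 0}
    - {"dp": [0.06,0.006,0],"yaw": 0}
    - {"dp": [0.06,0.006,0],"yaw": 0}

```text
time_s: 7.18
tcp_pos: [0.6154, 0.0695, 0.1362]
eef_rot: [180.0, 0.0, 6.2]
contact_force: [-1.5, -0.3, 0.7]
gripper_width: 0.0006
gripper_force: 0.8
```

Call:
apply_moves:
  targets:
    - {"dp": [0.003,0,0],"yaw": 0}
    - {"dp": [0.004,0,0],"yaw": 0}
    - {"dp": [0.004,0,0],"yaw": 0}

```text
time_s: 7.43
tcp_pos: [0.6166, 0.0693, 0.1362]
eef_rot: [180.0, 0.2, 6.1]
contact_force: [-10.5, 1.6, 2.7]
gripper_width: 0.0002
gripper_force: 5.2
```

Call:
apply_moves:
  targets:
    - {"dp": [-0.04,-0.004,0],"yaw": 0}
    - {"dp": [-0.08,-0.009,0],"yaw": 0}
    - {"dp": [-0.115,-0.012,0],"yaw": 0}
    - {"dp": [-0.12,0.03,0],"yaw": 0}
    - {"dp": [-0.125,0.07,0],"yaw": 0}
    - {"dp": [-0.125,0.11,0],"yaw": 0}
    - {"dp": [-0.12,0.12,0],"yaw": 0}
    - {"dp": [-0.105,0.12,0],"yaw": 0}
    - {"dp": [-0.1,0.12,0],"yaw": 0}
    - {"dp": [-0.095,0.12,0],"yaw": 0}
    - {"dp": [-0.09,0.121,0],"yaw": 0}
    - {"dp": [-0.09,0.121,0],"yaw": 0}

```text
time_s: 8.43
tcp_pos: [0.5293, 0.1901, 0.1366]
eef_rot: [-180.0, -0.0, 6.1]
contact_force: [-0.3, 0.9, 0.3]
gripper_width: 0.0006
gripper_force: 0.7
```

Call:
apply_moves:
  targets:
    - {"dp": [0.004,0,0],"yaw": 0}
    - {"dp": [0.008,0.001,0],"yaw": 0}
    - {"dp": [0.01,0.001,0],"yaw": 0}
    - {"dp": [0.01,0.001,0],"yaw": 0}

```text
time_s: 8.77
tcp_pos: [0.5391, 0.1912, 0.1368]
eef_rot: [-180.0, -0.0, 6.1]
contact_force: [-2.8, -0.5, 1.6]
gripper_width: 0.0005
gripper_force: 1.1
```

Moving. End about x=.603.

Call:
apply_moves:
  targets:
    - {"dp": [0.01,0.001,0],"yaw": 0}
    - {"dp": [0.02,0.002,0],"yaw": 0}
    - {"dp": [0.03,0.003,0],"yaw": 0}
    - {"dp": [0.04,0.004,0],"yaw": 0}
    - {"dp": [0.048,0.005,0],"yaw": 0}
    - {"dp": [0.054,0.005,0],"yaw": 0}
    - {"dp": [0.058,0.006,0],"yaw": 0}
    - {"dp": [0.061,0.006,0],"yaw": 0}
    - {"dp": [0.061,0.006,0],"yaw": 0}

```text
time_s: 9.52
tcp_pos: [0.6004, 0.1975, 0.1362]
eef_rot: [180.0, -0.0, 6.2]
contact_force: [-1.3, -0.1, -0.2]
gripper_width: 0.0005
gripper_force: 0.5
```

Call:
apply_moves:
  targets:
    - {"dp": [0.003,0,0],"yaw": 0}
    - {"dp": [0.005,0,0],"yaw": 0}
    - {"dp": [0.005,0,0],"yaw": 0}

```text
time_s: 9.77
tcp_pos: [0.6028, 0.1974, 0.1362]
eef_rot: [180.0, 0.2, 6.2]
contact_force: [-10.3, 1.6, 3.5]
gripper_width: 0.0003
gripper_force: 5.3
```

Call:
apply_moves:
  targets:
    - {"dp": [-0.04,-0.004,0],"yaw": 0}
    - {"dp": [-0.08,-0.008,0],"yaw": 0}
    - {"dp": [-0.09,-0.01,0.04],"yaw": 0}
    - {"dp": [-0.1,-0.01,0.08],"yaw": 0}
    - {"dp": [-0.11,-0.01,0.113],"yaw": 0}
    - {"dp": [-0.2,-0.35,0.113],"yaw": 0}
    - {"dp": [-0.2,-0.35,0.113],"yaw": 0}
    - {"dp": [-0.2,-0.35,0.113],"yaw": 0}
    - {"dp": [-0.2,-0.35,0.113],"yaw": 0}
    - {"dp": [-0.2,-0.35,0.113],"yaw": 0}
    - {"dp": [-0.2,-0.35,0.113],"yaw": 0}
    - {"dp": [-0.2,-0.35,0.113],"yaw": 0}
    - {"dp": [-0.2,-0.35,0.113],"yaw": 0}
    - {"dp": [-0.2,-0.35,0.113],"yaw": 0}
    - {"dp": [-0.2,-0.35,0.113],"yaw": 0}
  grip: 0

```text
time_s: 11.02
tcp_pos: [0.4044, -0.1553, 0.2505]
eef_rot: [179.9, -0.2, 6.0]
contact_force: [0.2, 0.2, -0.7]
gripper_width: 0.0437
gripper_force: 0.0
```

```bash
cat > strips.py <<'E'
from h import *
import sys
def strips(c,z=.004,box=(205,300,225,440)):
    hs=cv2.cvtColor(c["image"],cv2.COLOR_RGB2HSV).astype(int);m=hs[...,2]<85
    ro=np.zeros((400,640),bool);ro[box[0]:box[1],box[2]:box[3]]=1;o=[]
    for ce,a,l in blobs(m&ro,100):
        if a>230: continue
        p=np.array([ray(c,x,y,z)[:2] for y,x in np.argwhere(l)])
        w,V=np.linalg.eigh(np.cov(p.T));d=V[:,1];d=d if d[1]>0 else -d
        s=np.sqrt(12*w)
        # direction as "yaw of tool with y across": strip x = tool x
        o.append((p.mean(0).round(4),round(np.degrees(np.arctan2(d[1],d[0])),1),s.round(4),ce.round(1)))
    return o
E
python3 - <<'E'
from strips import *
c=cap("top");cv2.imwrite("pics/top1.png",c["image"][...,::-1])
for o in strips(c):print(o)
s=get_state();print(s["tcp_pos"],s["eef_rot"],s["time_s"])
E
```

```text
[ 0.40501106 -0.15410399  0.25040749] [ 1.79964396e+02 -1.65475477e-01  5.98275251e+00] 11.0667
```

View pics/top1.png

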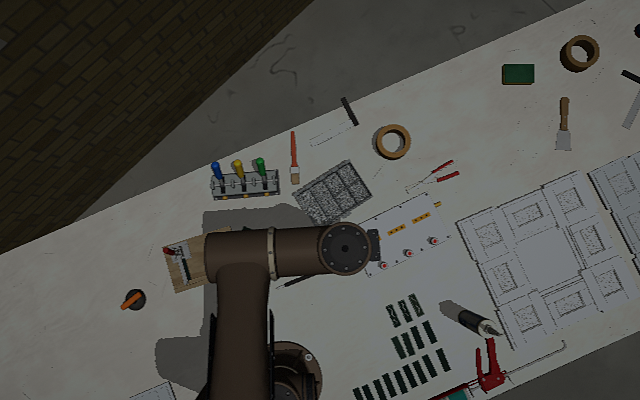

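The picture shows all three handles leaning back at (216,170), (237,168), (260,165) and no hidden third strip; the arm covers the strips. I move left for a clear view.

Call:
apply_moves:
  targets:
    - {"dp": [-0.03,0.45,0],"yaw": 0}
    - {"dp": [-0.03,0.45,0],"yaw": 0}
    - {"dp": [-0.03,0.45,0],"yaw": 0}
    - {"dp": [-0.03,0.45,0],"yaw": 0}
    - {"dp": [-0.03,0.45,0],"yaw": 0}
    - {"dp": [-0.03,0.45,0],"yaw": 0}
    - {"dp": [-0.03,0.45,0],"yaw": 0}
    - {"dp": [-0.03,0.45,0],"yaw": 0}
    - {"dp": [-0.03,0.45,0],"yaw": 0}
    - {"dp": [-0.03,0.45,0],"yaw": 0}
    - {"dp": [-0.03,0.45,0],"yaw": 0}
    - {"dp": [-0.03,0.45,0],"yaw": 0}
    - {"dp": [-0.03,0.45,0],"yaw": 0}
    - {"dp": [-0.03,0.45,0],"yaw": 0}
    - {"dp": [-0.03,0.45,0],"yaw": 0}

```text
time_s: 12.32
tcp_pos: [0.3747, 0.2974, 0.2498]
eef_rot: [-180.0, -0.0, 6.2]
contact_force: [0.0, 0.4, 0.2]
gripper_width: 0.044
gripper_force: 0.0
```

```bash
python3 - <<'E'
from strips import *
c=cap("top")
for o in strips(c):print(o)
hs=cv2.cvtColor(c["image"],cv2.COLOR_RGB2HSV).astype(int);H,S,V=hs[...,0],hs[...,1],hs[...,2]
ro=np.zeros((400,640),bool);ro[190:290,345:434]=1
for ce,a,l in blobs(ro&(H>8)&(H<28)&(S>110)&(V>90),40):print(ce,ray(c,*ce,.014).round(4))
s=get_state();print(s["tcp_pos"],s["eef_rot"],s["joints"].round(1),s["time_s"])
E
```

```text
(array([0.445 , 0.1091]), np.float64(69.6), array([0.0213, 0.0712]), array([252.2, 232.7]))
(array([0.4356, 0.03  ]), np.float64(96.6), array([0.0212, 0.0694]), array([277.5, 236.3]))
(array([0.2824, 0.0849]), np.float64(152.6), array([0.0168, 0.1096]), array([258.1, 285.8]))
(array([ 0.3068, -0.0428]), np.float64(113.2), array([0.0131, 0.1051]), array([299.7, 278.7]))
[420.69863014 217.45205479] [ 0.5035 -0.4123  0.014 ]
[395.77142857 229.34285714] [ 0.4651 -0.3357  0.014 ]
[371.12162162 241.31081081] [ 0.4266 -0.2603  0.014 ]
[0.37480907 0.29708757 0.24986785] [-1.79965960e+02 -2.85423580e-02  6.15007646e+00] [ 62.    1.6 -23.2   0.  -65.2  34.1] 12.3667
```

Call:
apply_moves:
  targets:
    - {"dp": [0.061,-0.267,0],"yaw": -89.6}
    - {"dp": [0.061,-0.267,0],"yaw": -89.6}
    - {"dp": [0.061,-0.267,0],"yaw": -89.6}
    - {"dp": [0.061,-0.267,0],"yaw": -89.6}
    - {"dp": [0.061,-0.267,0],"yaw": -89.6}
    - {"dp": [0.061,-0.267,0],"yaw": -89.6}
    - {"dp": [0.061,-0.267,-0.04],"yaw": -89.6}
    - {"dp": [0.061,-0.267,-0.08],"yaw": -89.6}
    - {"dp": [0.061,-0.267,-0.12],"yaw": -89.6}
    - {"dp": [0.061,-0.267,-0.16],"yaw": -89.6}
    - {"dp": [0.061,-0.267,-0.19],"yaw": -89.6}
    - {"dp": [0.061,-0.267,-0.19],"yaw": -89.6}
    - {"dp": [0.061,-0.267,-0.19],"yaw": -89.6}
    - {"dp": [0.061,-0.267,-0.19],"yaw": -89.6}
    - {"dp": [0.061,-0.267,-0.19],"yaw": -89.6}
    - {"dp": [0.061,-0.267,-0.19],"yaw": -89.6}

```text
time_s: 13.7
tcp_pos: [0.4362, 0.0304, 0.0602]
eef_rot: [-179.9, 0.0, -83.3]
contact_force: [0.2, -0.1, 0.1]
gripper_width: 0.0436
gripper_force: 0.0
```

Call:
apply_moves:
  targets:
    - {"dp": [0,0,-0.015],"yaw": 0}
    - {"dp": [0,0,-0.025],"yaw": 0}
    - {"dp": [0,0,-0.032],"yaw": 0}
    - {"dp": [0,0,-0.0365],"yaw": 0}
    - {"dp": [0,0,-0.0365],"yaw": 0}
    - {"dp": [0,0,-0.0365],"yaw": 0}

```text
time_s: 14.2
tcp_pos: [0.436, 0.0306, 0.0233]
eef_rot: [-180.0, -0.0, -83.4]
contact_force: [0.7, 0.2, -0.2]
gripper_width: 0.0438
gripper_force: 0.0
```

Call:
apply_moves:
  targets:
    - {"dp": [0,0,0],"yaw": 0}
    - {"dp": [0,0,0],"yaw": 0}
    - {"dp": [0,0,0],"yaw": 0}
    - {"dp": [0,0,0],"yaw": 0}
    - {"dp": [0,0,0],"yaw": 0}
    - {"dp": [0,0,0],"yaw": 0}
  grip: 1
  squeeze: 12

```text
time_s: 14.7
tcp_pos: [0.4359, 0.0306, 0.0233]
eef_rot: [-180.0, 0.0, -83.4]
contact_force: [-1.6, 1.3, 3.7]
gripper_width: 0.0209
gripper_force: 12.0
```

Call:
apply_moves:
  targets:
    - {"dp": [0,0,0.02],"yaw": 0}
    - {"dp": [0,0,0.06],"yaw": 0}
    - {"dp": [0,0,0.1],"yaw": 0}
    - {"dp": [0,0,0.1],"yaw": 0}

```text
time_s: 15.03
tcp_pos: [0.4395, 0.032, 0.1297]
eef_rot: [-179.4, 0.1, -83.3]
contact_force: [1.3, 0.4, 0.5]
gripper_width: 0.0209
gripper_force: 12.0
```

Call:
apply_moves:
  targets:
    - {"dp": [0.003,-0.04,0],"yaw": 5}
    - {"dp": [0.006,-0.08,0],"yaw": 10}
    - {"dp": [0.009,-0.12,0],"yaw": 15}
    - {"dp": [0.013,-0.16,0],"yaw": 20.2}
    - {"dp": [0.016,-0.2,0],"yaw": 20.2}
    - {"dp": [0.019,-0.24,0],"yaw": 20.2}
    - {"dp": [0.022,-0.28,0],"yaw": 20.2}
    - {"dp": [0.025,-0.32,0],"yaw": 20.2}
    - {"dp": [0.028,-0.35,0],"yaw": 20.2}
    - {"dp": [0.029,-0.366,0],"yaw": 20.2}
    - {"dp": [0.029,-0.366,0],"yaw": 20.2}
    - {"dp": [0.029,-0.366,-0.03],"yaw": 20.2}
    - {"dp": [0.029,-0.366,-0.06],"yaw": 20.2}
    - {"dp": [0.029,-0.366,-0.06],"yaw": 20.2}
    - {"dp": [0.029,-0.366,-0.06],"yaw": 20.2}

```text
time_s: 16.28
tcp_pos: [0.4636, -0.3347, 0.0621]
eef_rot: [179.8, 0.2, -63.2]
contact_force: [0.1, 0.1, 0.5]
gripper_width: 0.0211
gripper_force: 12.0
```

Call:
apply_moves:
  targets:
    - {"dp": [0,0,-0.012],"yaw": 0}
    - {"dp": [0,0,-0.02],"yaw": 0}
    - {"dp": [0,0,-0.0235],"yaw": 0}
    - {"dp": [0,0,-0.025],"yaw": 0}
    - {"dp": [0,0,-0.025],"yaw": 0}
    - {"dp": [0,0,-0.025],"yaw": 0}

```text
time_s: 16.78
tcp_pos: [0.4652, -0.3355, 0.0388]
eef_rot: [-180.0, -0.0, -63.2]
contact_force: [-0.9, -0.5, 0.2]
gripper_width: 0.0207
gripper_force: 12.0
```

Call:
apply_moves:
  targets:
    - {"dp": [0,0,-0.001],"yaw": 0}
    - {"dp": [0,0,-0.0012],"yaw": 0}
    - {"dp": [0,0,-0.0012],"yaw": 0}

```text
time_s: 17.03
tcp_pos: [0.4651, -0.3355, 0.0373]
eef_rot: [-180.0, -0.0, -63.2]
contact_force: [0.3, -0.7, 3.0]
gripper_width: 0.0211
gripper_force: 12.0
```

Call:
apply_moves:
  targets:
    - {"dp": [0,0,0],"yaw": 0}
    - {"dp": [0,0,0],"yaw": 0}
    - {"dp": [0,0,0],"yaw": 0}
    - {"dp": [0,0,0],"yaw": 0}
    - {"dp": [0,0,0.01],"yaw": 0}
    - {"dp": [0,0,0.04],"yaw": 0}
    - {"dp": [0,0,0.08],"yaw": 0}
    - {"dp": [0,0,0.08],"yaw": 0}
  grip: 0.1

```text
time_s: 17.7
tcp_pos: [0.4686, -0.3373, 0.1246]
eef_rot: [-179.7, -0.5, -63.1]
contact_force: [1.7, -0.4, 0.7]
gripper_width: 0.0399
gripper_force: 0.0
```

```bash
python3 - <<'E'
from h import *
c=cap("scene");cv2.imwrite("pics/s1.png",cv2.resize(c["image"],(800,500))[...,::-1])
print(proj(c,(.445,.109,.004)),proj(c,(.465,-.3357,.016)))
E
```

```text
(np.float64(256.04857456589707), np.float64(204.8874208203471)) (np.float64(348.8433073775413), np.float64(274.0207819835592))
```

View pics/s1.png

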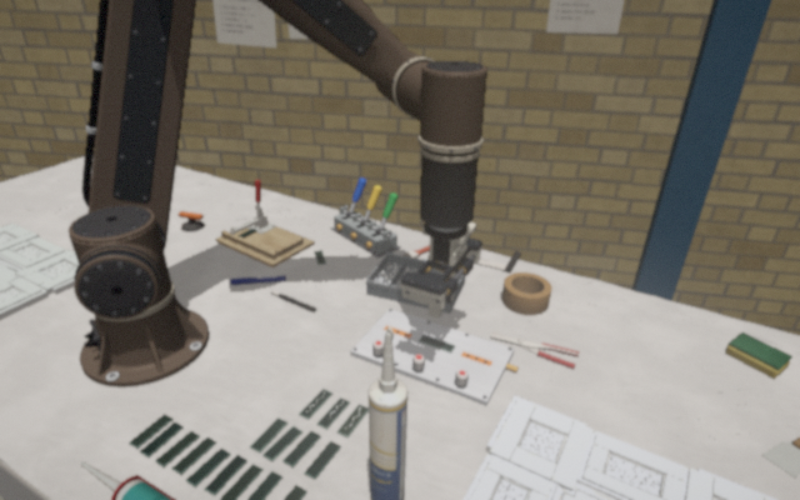

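The picture shows strip A still at (320,257) and strip B on the middle pad at (437,342). I pick A now.

Call:
apply_moves:
  targets:
    - {"dp": [0,0.02,0.02],"yaw": 0}
    - {"dp": [-0.02,0.4445,0.02],"yaw": -47.2}
    - {"dp": [-0.02,0.4445,0.02],"yaw": -47.2}
    - {"dp": [-0.02,0.4445,0.02],"yaw": -47.2}
    - {"dp": [-0.02,0.4445,0.02],"yaw": -47.2}
    - {"dp": [-0.02,0.4445,0.02],"yaw": -47.2}
    - {"dp": [-0.02,0.4445,0.02],"yaw": -47.2}
    - {"dp": [-0.02,0.4445,0.02],"yaw": -47.2}
    - {"dp": [-0.02,0.4445,0.02],"yaw": -47.2}
    - {"dp": [-0.02,0.4445,0.02],"yaw": -47.2}
    - {"dp": [-0.02,0.4445,0.02],"yaw": -47.2}
    - {"dp": [-0.02,0.4445,0.02],"yaw": -47.2}
    - {"dp": [-0.02,0.4445,0.02],"yaw": -47.2}
    - {"dp": [-0.02,0.4445,-0.02],"yaw": -47.2}
    - {"dp": [-0.02,0.4445,-0.057],"yaw": -47.2}
    - {"dp": [-0.02,0.4445,-0.057],"yaw": -47.2}
    - {"dp": [-0.02,0.4445,-0.057],"yaw": -47.2}
    - {"dp": [-0.02,0.4445,-0.057],"yaw": -47.2}

```text
time_s: 19.25
tcp_pos: [0.4455, 0.1091, 0.0611]
eef_rot: [-180.0, -0.0, -110.4]
contact_force: [1.2, 0.8, 1.0]
gripper_width: 0.0396
gripper_force: 0.0
```

Call:
apply_moves:
  targets:
    - {"dp": [0,0,-0.015],"yaw": 0}
    - {"dp": [0,0,-0.025],"yaw": 0}
    - {"dp": [0,0,-0.033],"yaw": 0}
    - {"dp": [0,0,-0.0375],"yaw": 0}
    - {"dp": [0,0,-0.0375],"yaw": 0}
    - {"dp": [0,0,-0.0375],"yaw": 0}

```text
time_s: 19.75
tcp_pos: [0.4453, 0.1092, 0.0231]
eef_rot: [-180.0, 0.0, -110.4]
contact_force: [-0.3, 0.1, -0.4]
gripper_width: 0.0394
gripper_force: 0.0
```

Call:
apply_moves:
  targets:
    - {"dp": [0,0,0],"yaw": 0}
    - {"dp": [0,0,0],"yaw": 0}
    - {"dp": [0,0,0],"yaw": 0}
    - {"dp": [0,0,0],"yaw": 0}
    - {"dp": [0,0,0],"yaw": 0}
    - {"dp": [0,0,0],"yaw": 0}
  grip: 1
  squeeze: 12

```text
time_s: 20.25
tcp_pos: [0.445, 0.1092, 0.0227]
eef_rot: [-180.0, 0.0, -110.4]
contact_force: [-1.6, 0.8, 5.1]
gripper_width: 0.0212
gripper_force: 12.0
```

Call:
apply_moves:
  targets:
    - {"dp": [0,0,0.02],"yaw": 0}
    - {"dp": [0,0,0.06],"yaw": 0}
    - {"dp": [0,0,0.1],"yaw": 0}
    - {"dp": [0,0,0.1],"yaw": 0}

```text
time_s: 20.58
tcp_pos: [0.4483, 0.111, 0.129]
eef_rot: [-179.6, 0.4, -110.3]
contact_force: [1.3, 1.6, -0.3]
gripper_width: 0.0215
gripper_force: 12.0
```

Call:
apply_moves:
  targets:
    - {"dp": [-0.002,-0.04,0],"yaw": 6}
    - {"dp": [-0.004,-0.08,0],"yaw": 12}
    - {"dp": [-0.006,-0.12,0],"yaw": 18}
    - {"dp": [-0.008,-0.16,0],"yaw": 24}
    - {"dp": [-0.01,-0.2,0],"yaw": 30}
    - {"dp": [-0.012,-0.24,0],"yaw": 36}
    - {"dp": [-0.014,-0.28,0],"yaw": 42}
    - {"dp": [-0.016,-0.32,0],"yaw": 47.2}
    - {"dp": [-0.018,-0.35,0],"yaw": 47.2}
    - {"dp": [-0.0184,-0.3693,0],"yaw": 47.2}
    - {"dp": [-0.0184,-0.3693,0],"yaw": 47.2}
    - {"dp": [-0.0184,-0.3693,-0.03],"yaw": 47.2}
    - {"dp": [-0.0184,-0.3693,-0.06],"yaw": 47.2}
    - {"dp": [-0.0184,-0.3693,-0.075],"yaw": 47.2}
    - {"dp": [-0.0184,-0.3693,-0.083],"yaw": 47.2}
    - {"dp": [-0.0184,-0.3693,-0.084],"yaw": 47.2}
    - {"dp": [-0.0184,-0.3693,-0.084],"yaw": 47.2}

```text
time_s: 22.0
tcp_pos: [0.4266, -0.2601, 0.0383]
eef_rot: [180.0, 0.0, -63.2]
contact_force: [0.7, -0.0, 1.1]
gripper_width: 0.0213
gripper_force: 12.0
```

Call:
apply_moves:
  targets:
    - {"dp": [0,0,-0.001],"yaw": 0}
    - {"dp": [0,0,-0.0012],"yaw": 0}
    - {"dp": [0,0,-0.0012],"yaw": 0}

```text
time_s: 22.25
tcp_pos: [0.427, -0.2602, 0.0379]
eef_rot: [-179.9, -0.1, -63.2]
contact_force: [-0.5, 1.4, 0.3]
gripper_width: 0.0215
gripper_force: 12.0
```

Call:
apply_moves:
  targets:
    - {"dp": [0,0,0],"yaw": 0}
    - {"dp": [0,0,0],"yaw": 0}
    - {"dp": [0,0,0],"yaw": 0}
    - {"dp": [0,0,0],"yaw": 0}
    - {"dp": [0,0,0.01],"yaw": 0}
    - {"dp": [0,0,0.04],"yaw": 0}
    - {"dp": [0,0,0.065],"yaw": 0}
    - {"dp": [0,0,0.065],"yaw": 0}
  grip: 0.1

```text
time_s: 22.92
tcp_pos: [0.4291, -0.2611, 0.1066]
eef_rot: [-179.7, -0.3, -63.2]
contact_force: [1.0, 0.1, -0.5]
gripper_width: 0.0395
gripper_force: 0.0
```

Call:
apply_moves:
  targets:
    - {"dp": [-0.036,-0.018,0],"yaw": 0}
    - {"dp": [-0.071,-0.0365,0],"yaw": 0}
    - {"dp": [-0.071,-0.0365,0],"yaw": 0}
    - {"dp": [-0.071,-0.0365,0],"yaw": 0}
    - {"dp": [-0.071,-0.0365,0],"yaw": 0}
  grip: 0

```text
time_s: 23.33
tcp_pos: [0.3556, -0.2971, 0.1024]
eef_rot: [-180.0, -0.0, -63.3]
contact_force: [0.5, 0.1, 0.6]
gripper_width: 0.0439
gripper_force: 0.0
```

Call:
apply_moves:
  targets:
    - {"dp": [0,0,-0.025],"yaw": 0}
    - {"dp": [0,0,-0.045],"yaw": 0}
    - {"dp": [0,0,-0.053],"yaw": 0}
    - {"dp": [0,0,-0.053],"yaw": 0}
    - {"dp": [0,0,-0.053],"yaw": 0}

```text
time_s: 23.75
tcp_pos: [0.3559, -0.2966, 0.0491]
eef_rot: [179.9, 0.0, -63.2]
contact_force: [-0.3, -0.8, 0.6]
gripper_width: 0.0436
gripper_force: 0.0
```

Call:
apply_moves:
  targets:
    - {"dp": [0,0,0],"yaw": 0}
    - {"dp": [0,0,0],"yaw": 0}
    - {"dp": [0,0,0],"yaw": 0}
    - {"dp": [0,0,0],"yaw": 0}
    - {"dp": [0,0,0],"yaw": 0}
    - {"dp": [0,0,0],"yaw": 0}
  grip: 1
  squeeze: 35

```text
time_s: 24.25
tcp_pos: [0.3543, -0.2974, 0.0498]
eef_rot: [179.9, -0.0, -63.2]
contact_force: [-5.6, -7.1, 5.4]
gripper_width: 0.0203
gripper_force: 35.0
```

Call:
apply_moves:
  targets:
    - {"dp": [0,0,0.004],"yaw": 0}
    - {"dp": [0,0,0.008],"yaw": 0}
    - {"dp": [0,0,0.012],"yaw": 0}
    - {"dp": [0,0,0.016],"yaw": 0}
    - {"dp": [0,0,0.0175],"yaw": 0}
    - {"dp": [0,0,0.0175],"yaw": 0}

```text
time_s: 24.75
tcp_pos: [0.3542, -0.2974, 0.066]
eef_rot: [179.9, 0.0, -63.2]
contact_force: [-0.1, -11.3, -15.0]
gripper_width: 0.0206
gripper_force: 35.0
```

Call:
apply_moves:
  targets:
    - {"dp": [0,0,0],"yaw": 0}
    - {"dp": [0,0,0],"yaw": 0}
    - {"dp": [0,0,0],"yaw": 0}
    - {"dp": [0,0,0],"yaw": 0}
    - {"dp": [0,0,0.02],"yaw": 0}
    - {"dp": [0,0,0.045],"yaw": 0}
    - {"dp": [0.019,-0.037,0.045],"yaw": 0}
    - {"dp": [0.0385,-0.0754,0.045],"yaw": 0}
    - {"dp": [0.0385,-0.0754,0.045],"yaw": 0}
    - {"dp": [0.0385,-0.0754,0.045],"yaw": 0}
    - {"dp": [0.0385,-0.0754,0.045],"yaw": 0}
  grip: 0

```text
time_s: 25.67
tcp_pos: [0.3934, -0.3719, 0.1112]
eef_rot: [180.0, 0.1, -63.3]
contact_force: [0.3, -0.1, -0.4]
gripper_width: 0.044
gripper_force: 0.0
```

```bash
python3 - <<'E'
from h import *
c=cap("scene");cv2.imwrite("pics/s2.png",cv2.resize(c["image"][220:345,260:430],(780,574),interpolation=cv2.INTER_CUBIC)[...,::-1])
E
```

```text
(no output)
```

View pics/s2.png

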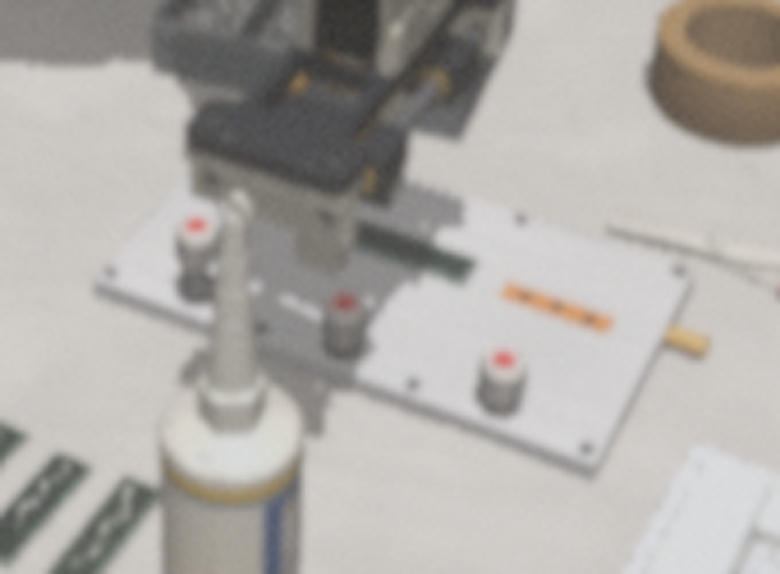

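The left cap stands up on its stem at (195,235); the middle (345,320) and right (502,375) caps are down. Now I pull the middle cap.

Call:
apply_moves:
  targets:
    - {"dp": [0,0,-0.03],"yaw": 0}
    - {"dp": [0,0,-0.052],"yaw": 0}
    - {"dp": [0,0,-0.062],"yaw": 0}
    - {"dp": [0,0,-0.062],"yaw": 0}
    - {"dp": [0,0,-0.062],"yaw": 0}

```text
time_s: 26.13
tcp_pos: [0.3938, -0.3717, 0.0499]
eef_rot: [180.0, 0.0, -63.2]
contact_force: [0.2, -0.4, 0.5]
gripper_width: 0.044
gripper_force: 0.0
```

Call:
apply_moves:
  targets:
    - {"dp": [0,0,0],"yaw": 0}
    - {"dp": [0,0,0],"yaw": 0}
    - {"dp": [0,0,0],"yaw": 0}
    - {"dp": [0,0,0],"yaw": 0}
    - {"dp": [0,0,0],"yaw": 0}
    - {"dp": [0,0,0],"yaw": 0}
  grip: 1
  squeeze: 35

```text
time_s: 26.63
tcp_pos: [0.3928, -0.373, 0.0506]
eef_rot: [179.9, -0.0, -63.2]
contact_force: [-5.0, -5.6, 5.2]
gripper_width: 0.0206
gripper_force: 35.0
```

Call:
apply_moves:
  targets:
    - {"dp": [0,0,0.004],"yaw": 0}
    - {"dp": [0,0,0.008],"yaw": 0}
    - {"dp": [0,0,0.012],"yaw": 0}
    - {"dp": [0,0,0.016],"yaw": 0}
    - {"dp": [0,0,0.0175],"yaw": 0}
    - {"dp": [0,0,0.0175],"yaw": 0}

```text
time_s: 27.13
tcp_pos: [0.3927, -0.373, 0.0667]
eef_rot: [179.9, 0.0, -63.2]
contact_force: [-3.1, -9.5, -9.0]
gripper_width: 0.0205
gripper_force: 35.0
```

Call:
apply_moves:
  targets:
    - {"dp": [0,0,0],"yaw": 0}
    - {"dp": [0,0,0],"yaw": 0}
    - {"dp": [0,0,0],"yaw": 0}
    - {"dp": [0,0,0],"yaw": 0}
    - {"dp": [0,0,0.02],"yaw": 0}
    - {"dp": [0,0,0.05],"yaw": 0}
    - {"dp": [0,0,0.09],"yaw": 0}
    - {"dp": [0,0.02,0.13],"yaw": 0}
    - {"dp": [0,0.04,0.17],"yaw": 7}
    - {"dp": [0,0.08,0.182],"yaw": 14}
    - {"dp": [0,0.12,0.182],"yaw": 21}
    - {"dp": [0,0.16,0.182],"yaw": 28}
    - {"dp": [0,0.2,0.182],"yaw": 35}
  grip: 0

```text
time_s: 28.22
tcp_pos: [0.3936, -0.1704, 0.25]
eef_rot: [-179.9, -0.1, -27.9]
contact_force: [1.0, 0.8, -0.6]
gripper_width: 0.0438
gripper_force: 0.0
```

Call:
apply_moves:
  targets:
    - {"dp": [-0.019,0.469,0],"yaw": 34.4}
    - {"dp": [-0.019,0.469,0],"yaw": 34.4}
    - {"dp": [-0.019,0.469,0],"yaw": 34.4}
    - {"dp": [-0.019,0.469,0],"yaw": 34.4}
    - {"dp": [-0.019,0.469,0],"yaw": 34.4}
    - {"dp": [-0.019,0.469,0],"yaw": 34.4}
    - {"dp": [-0.019,0.469,0],"yaw": 34.4}
    - {"dp": [-0.019,0.469,0],"yaw": 34.4}
    - {"dp": [-0.019,0.469,0],"yaw": 34.4}
    - {"dp": [-0.019,0.469,0],"yaw": 34.4}
    - {"dp": [-0.019,0.469,0],"yaw": 34.4}
    - {"dp": [-0.019,0.469,0],"yaw": 34.4}
    - {"dp": [-0.019,0.469,0],"yaw": 34.4}
    - {"dp": [-0.019,0.469,0],"yaw": 34.4}
    - {"dp": [-0.019,0.469,0],"yaw": 34.4}
  grip: 1

```text
time_s: 29.47
tcp_pos: [0.3747, 0.2962, 0.2491]
eef_rot: [180.0, 0.0, 6.2]
contact_force: [-0.5, -0.1, -0.2]
gripper_width: 0.0003
gripper_force: 0.0
```

```bash
cat > chk.py <<'E'
from strips import *
import sys
c=cap("top");s=cap("scene");n=sys.argv[1]
for o in strips(c,.018,(200,300,345,450)):print(o)
print(proj(c,(.4266,-.2603,.018)),proj(c,(.4651,-.3357,.018)))
A=cv2.resize(c["image"][190:290,340:460],(480,400),interpolation=cv2.INTER_CUBIC);B=cv2.resize(s["image"][225:325,270:420],(600,400),interpolation=cv2.INTER_CUBIC)
cv2.imwrite(f"pics/{n}.png",cv2.resize(np.hstack([A,B]),(800,296))[...,::-1])
E
python3 chk.py c1; python3 -c "
from plant import *;print(get_state()['tcp_pos'])"
```

```text
(array([ 0.5361, -0.2006]), np.float64(125.6), array([0.0317, 0.0693]), array([352.4, 205.4]))
(array([ 0.4666, -0.3353]), np.float64(117.4), array([0.0216, 0.0715]), array([395.8, 228.8]))
(array([ 0.4289, -0.2602]), np.float64(116.6), array([0.022 , 0.0701]), array([371.2, 240.5]))
(np.float64(371.2336589118596), np.float64(241.2917745745787)) (np.float64(395.9315172503412), np.float64(229.29240419712627))
[0.37496755 0.29587366 0.24941371]
```

View pics/c1.png

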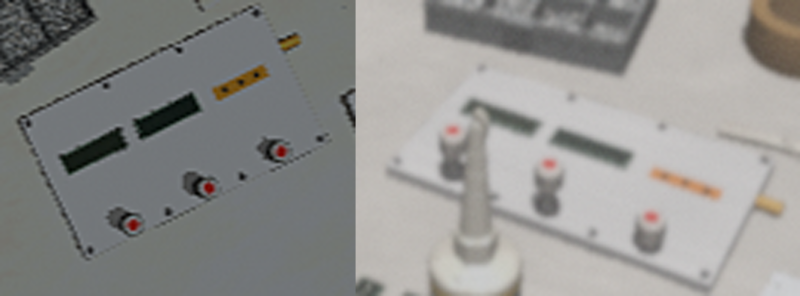

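Both strips are centred within about 2 mm, left and middle caps are up, right cap is down. Now I return the levers in reverse: left, right, middle, pulling from behind.

Call:
apply_moves:
  targets:
    - {"dp": [0.315,-0.089,0],"yaw": 0}
    - {"dp": [0.315,-0.089,0],"yaw": 0}
    - {"dp": [0.315,-0.089,0],"yaw": 0}
    - {"dp": [0.315,-0.089,0],"yaw": 0}
    - {"dp": [0.315,-0.089,0],"yaw": 0}
    - {"dp": [0.315,-0.089,0],"yaw": 0}
    - {"dp": [0.315,-0.089,0],"yaw": 0}
    - {"dp": [0.315,-0.089,0],"yaw": 0}
    - {"dp": [0.315,-0.089,0],"yaw": 0}
    - {"dp": [0.315,-0.089,0],"yaw": 0}
    - {"dp": [0.315,-0.089,0],"yaw": 0}
    - {"dp": [0.315,-0.089,-0.04],"yaw": 0}
    - {"dp": [0.315,-0.089,-0.08],"yaw": 0}
    - {"dp": [0.315,-0.089,-0.1125],"yaw": 0}
    - {"dp": [0.315,-0.089,-0.1125],"yaw": 0}
    - {"dp": [0.315,-0.089,-0.1125],"yaw": 0}

```text
time_s: 30.9
tcp_pos: [0.6885, 0.2078, 0.1366]
eef_rot: [179.9, 0.1, 6.2]
contact_force: [0.4, 0.6, 1.5]
gripper_width: 0.0005
gripper_force: 0.0
```

Call:
apply_moves:
  targets:
    - {"dp": [-0.01,-0.001,0],"yaw": 0}
    - {"dp": [-0.02,-0.002,0],"yaw": 0}
    - {"dp": [-0.028,-0.003,0],"yaw": 0}
    - {"dp": [-0.035,-0.004,0],"yaw": 0}
    - {"dp": [-0.035,-0.004,0],"yaw": 0}

```text
time_s: 31.32
tcp_pos: [0.6548, 0.2044, 0.1393]
eef_rot: [-179.9, -0.2, 6.2]
contact_force: [0.3, 0.9, -0.4]
gripper_width: 0.0005
gripper_force: 0.1
```

Call:
apply_moves:
  targets:
    - {"dp": [-0.01,-0.001,0],"yaw": 0}
    - {"dp": [-0.02,-0.002,0],"yaw": 0}
    - {"dp": [-0.03,-0.003,0],"yaw": 0}
    - {"dp": [-0.04,-0.004,0],"yaw": 0}
    - {"dp": [-0.05,-0.005,0],"yaw": 0}
    - {"dp": [-0.058,-0.006,0],"yaw": 0}
    - {"dp": [-0.065,-0.007,0],"yaw": 0}
    - {"dp": [-0.07,-0.007,0],"yaw": 0}
    - {"dp": [-0.07,-0.007,0],"yaw": 0}

```text
time_s: 32.07
tcp_pos: [0.583, 0.1963, 0.1361]
eef_rot: [180.0, 0.1, 6.2]
contact_force: [0.3, -0.2, -0.7]
gripper_width: 0.0005
gripper_force: 0.0
```

Call:
apply_moves:
  targets:
    - {"dp": [-0.003,0,0],"yaw": 0}
    - {"dp": [-0.005,0,0],"yaw": 0}
    - {"dp": [-0.005,0,0],"yaw": 0}

```text
time_s: 32.32
tcp_pos: [0.5796, 0.1967, 0.1364]
eef_rot: [180.0, 0.0, 6.2]
contact_force: [0.9, -0.8, -0.7]
gripper_width: 0.0003
gripper_force: 0.4
```

Call:
apply_moves:
  targets:
    - {"dp": [-0.003,0,0],"yaw": 0}
    - {"dp": [-0.005,0,0],"yaw": 0}
    - {"dp": [-0.005,0,0],"yaw": 0}

```text
time_s: 32.57
tcp_pos: [0.5745, 0.1968, 0.1365]
eef_rot: [180.0, 0.0, 6.2]
contact_force: [1.3, -0.1, -0.5]
gripper_width: 0.0006
gripper_force: 0.5
```

Call:
apply_moves:
  targets:
    - {"dp": [-0.002,0,0],"yaw": 0}
    - {"dp": [-0.003,0,0],"yaw": 0}
    - {"dp": [-0.003,0,0],"yaw": 0}

```text
time_s: 32.82
tcp_pos: [0.5733, 0.1973, 0.1374]
eef_rot: [-180.0, -0.2, 6.2]
contact_force: [5.9, -0.9, -0.7]
gripper_width: 0.0004
gripper_force: 2.5
```

Call:
apply_moves:
  targets:
    - {"dp": [-0.002,0,0],"yaw": 0}
    - {"dp": [-0.003,0,0],"yaw": 0}
    - {"dp": [-0.003,0,0],"yaw": 0}

```text
time_s: 33.07
tcp_pos: [0.5722, 0.1978, 0.1383]
eef_rot: [-179.9, -0.4, 6.2]
contact_force: [12.5, -2.4, -1.8]
gripper_width: 0.0004
gripper_force: 5.0
```

Left is home. Next the right lever.

Call:
apply_moves:
  targets:
    - {"dp": [0.04,0.004,0],"yaw": 0}
    - {"dp": [0.08,0.009,0],"yaw": 0}
    - {"dp": [0.12,0.013,0],"yaw": 0}
    - {"dp": [0.13,0.013,0],"yaw": 0}
    - {"dp": [0.132,-0.025,0],"yaw": 0}
    - {"dp": [0.134,-0.065,0],"yaw": 0}
    - {"dp": [0.136,-0.1,0],"yaw": 0}
    - {"dp": [0.136,-0.118,0],"yaw": 0}
    - {"dp": [0.136,-0.118,0],"yaw": 0}
    - {"dp": [0.12,-0.12,0],"yaw": 0}
    - {"dp": [0.105,-0.121,0],"yaw": 0}
    - {"dp": [0.1,-0.121,0],"yaw": 0}
    - {"dp": [0.1,-0.121,0],"yaw": 0}

```text
time_s: 34.15
tcp_pos: [0.6681, 0.0765, 0.1372]
eef_rot: [-180.0, -0.0, 6.2]
contact_force: [-0.5, -0.5, 0.2]
gripper_width: 0.0002
gripper_force: 0.0
```

Call:
apply_moves:
  targets:
    - {"dp": [-0.01,-0.001,0],"yaw": 0}
    - {"dp": [-0.018,-0.002,0],"yaw": 0}
    - {"dp": [-0.018,-0.002,0],"yaw": 0}

```text
time_s: 34.4
tcp_pos: [0.6505, 0.0744, 0.1372]
eef_rot: [-180.0, -0.0, 6.2]
contact_force: [0.5, 0.5, 0.6]
gripper_width: 0.0009
gripper_force: 0.8
```

Call:
apply_moves:
  targets:
    - {"dp": [-0.01,-0.001,0],"yaw": 0}
    - {"dp": [-0.02,-0.002,0],"yaw": 0}
    - {"dp": [-0.03,-0.003,0],"yaw": 0}
    - {"dp": [-0.04,-0.004,0],"yaw": 0}
    - {"dp": [-0.048,-0.005,0],"yaw": 0}
    - {"dp": [-0.055,-0.006,0],"yaw": 0}
    - {"dp": [-0.06,-0.006,0],"yaw": 0}
    - {"dp": [-0.063,-0.006,0],"yaw": 0}
    - {"dp": [-0.063,-0.006,0],"yaw": 0}

```text
time_s: 35.15
tcp_pos: [0.5879, 0.0678, 0.137]
eef_rot: [180.0, -0.1, 6.2]
contact_force: [1.5, -0.4, 0.5]
gripper_width: 0.0004
gripper_force: 1.2
```

Call:
apply_moves:
  targets:
    - {"dp": [-0.002,0,0],"yaw": 0}
    - {"dp": [-0.004,0,0],"yaw": 0}
    - {"dp": [-0.004,0,0],"yaw": 0}

```text
time_s: 35.4
tcp_pos: [0.5867, 0.0683, 0.1378]
eef_rot: [-180.0, -0.3, 6.2]
contact_force: [9.7, -1.8, -0.4]
gripper_width: 0.0005
gripper_force: 4.1
```

Call:
apply_moves:
  targets:
    - {"dp": [0.04,0.004,0],"yaw": 0}
    - {"dp": [0.08,0.009,0],"yaw": 0}
    - {"dp": [0.12,0.013,0],"yaw": 0}
    - {"dp": [0.125,0.013,0],"yaw": 0}
    - {"dp": [0.12,0.05,0],"yaw": 0}
    - {"dp": [0.114,0.078,0],"yaw": 0}
    - {"dp": [0.114,0.078,0],"yaw": 0}
    - {"dp": [0.1,0.076,0],"yaw": 0}
    - {"dp": [0.09,0.075,0],"yaw": 0}
    - {"dp": [0.08,0.074,0],"yaw": 0}
    - {"dp": [0.07,0.073,0],"yaw": 0}
    - {"dp": [0.06,0.072,0],"yaw": 0}
    - {"dp": [0.06,0.072,0],"yaw": 0}

```text
time_s: 36.48
tcp_pos: [0.6422, 0.1395, 0.1375]
eef_rot: [-180.0, -0.0, 6.2]
contact_force: [-0.8, -0.7, -0.7]
gripper_width: 0.0006
gripper_force: 0.1
```

Call:
apply_moves:
  targets:
    - {"dp": [-0.01,-0.001,0],"yaw": 0}
    - {"dp": [-0.02,-0.002,0],"yaw": 0}
    - {"dp": [-0.03,-0.003,0],"yaw": 0}
    - {"dp": [-0.04,-0.004,0],"yaw": 0}
    - {"dp": [-0.048,-0.005,0],"yaw": 0}
    - {"dp": [-0.055,-0.006,0],"yaw": 0}
    - {"dp": [-0.06,-0.006,0],"yaw": 0}
    - {"dp": [-0.062,-0.006,0],"yaw": 0}
    - {"dp": [-0.062,-0.006,0],"yaw": 0}

```text
time_s: 37.23
tcp_pos: [0.5814, 0.1337, 0.1366]
eef_rot: [180.0, 0.0, 6.2]
contact_force: [1.4, -1.1, 0.2]
gripper_width: 0.0002
gripper_force: 0.4
```

Call:
apply_moves:
  targets:
    - {"dp": [-0.002,0,0],"yaw": 0}
    - {"dp": [-0.004,0,0],"yaw": 0}
    - {"dp": [-0.004,0,0],"yaw": 0}

```text
time_s: 37.48
tcp_pos: [0.58, 0.1343, 0.1374]
eef_rot: [-180.0, -0.2, 6.2]
contact_force: [6.5, -0.7, -0.2]
gripper_width: 0.0003
gripper_force: 3.3
```

One small extra push, then I retreat up and back to the viewing pose.

Call:
apply_moves:
  targets:
    - {"dp": [-0.002,0,0],"yaw": 0}
    - {"dp": [-0.002,0,0],"yaw": 0}

```text
time_s: 37.65
tcp_pos: [0.5793, 0.1346, 0.138]
eef_rot: [-180.0, -0.4, 6.2]
contact_force: [10.6, -2.1, -0.7]
gripper_width: 0.0005
gripper_force: 4.8
```

Call:
apply_moves:
  targets:
    - {"dp": [0.03,0.003,0],"yaw": 0}
    - {"dp": [0.06,0.006,0],"yaw": 0}
    - {"dp": [0.06,0.006,0.04],"yaw": 0}
    - {"dp": [0.06,0.006,0.08],"yaw": 0}
    - {"dp": [0.06,0.006,0.115],"yaw": 0}
    - {"dp": [-0.2,0.21,0.115],"yaw": 0}
    - {"dp": [-0.2,0.21,0.115],"yaw": 0}
    - {"dp": [-0.2,0.21,0.115],"yaw": 0}
    - {"dp": [-0.2,0.21,0.115],"yaw": 0}
    - {"dp": [-0.2,0.21,0.115],"yaw": 0}
    - {"dp": [-0.2,0.21,0.115],"yaw": 0}
    - {"dp": [-0.2,0.21,0.115],"yaw": 0}
    - {"dp": [-0.2,0.21,0.115],"yaw": 0}
    - {"dp": [-0.2,0.21,0.115],"yaw": 0}
    - {"dp": [-0.2,0.21,0.115],"yaw": 0}
    - {"dp": [-0.2,0.21,0.115],"yaw": 0}
    - {"dp": [-0.2,0.21,0.115],"yaw": 0}

```text
time_s: 39.07
tcp_pos: [0.3763, 0.3432, 0.2513]
eef_rot: [180.0, 0.0, 6.1]
contact_force: [0.7, -0.1, -0.9]
gripper_width: 0.0003
gripper_force: 0.0
```

```bash
python3 chk.py c2; python3 - <<'E'
from h import *
c=cap("top");cv2.imwrite("pics/t3.png",cv2.resize(c["image"][155:305,190:470],(784,420),interpolation=cv2.INTER_CUBIC)[...,::-1])
E
```

```text
(array([ 0.5356, -0.2004]), np.float64(126.5), array([0.0324, 0.0694]), array([352.3, 205.5]))
(array([ 0.4666, -0.3353]), np.float64(117.4), array([0.0216, 0.0715]), array([395.8, 228.8]))
(array([ 0.4287, -0.26  ]), np.float64(117.0), array([0.0223, 0.0701]), array([371.1, 240.6]))
(np.float64(371.2336589118596), np.float64(241.2917745745787)) (np.float64(395.9315172503412), np.float64(229.29240419712627))
```

View pics/t3.png

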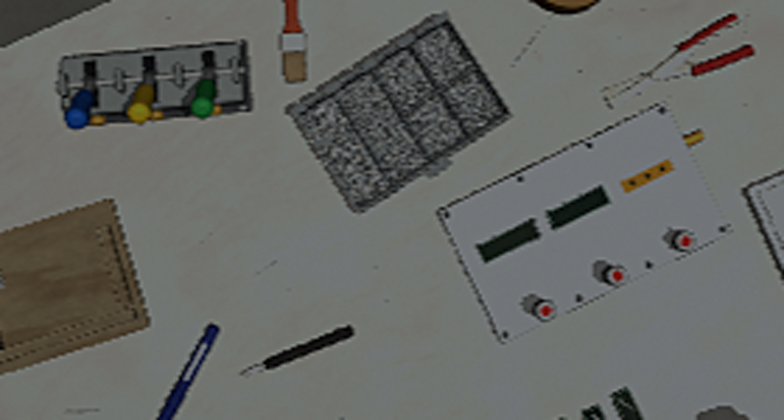

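View pics/c2.png

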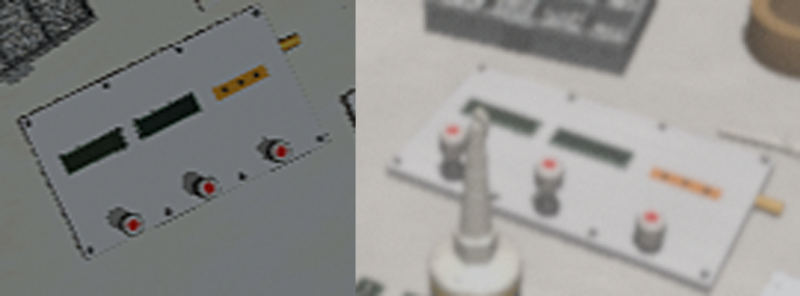

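All three handles are back at their starting positions, the strips lie on the left and middle pads, and those two caps are up. I hand it in.

```bash
python3 -c "
from plant import r;print(r.close_job())"
```

```text
the job is handed in; nothing more can be done
None
```

I handed the job in at about 39 s without being shown a verdict; the last pictures show both strips present centred on the left and middle pads, those two caps up, the right cap down and all three levers at their front stops, and I kept clear of the tape roll and pliers.

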